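Index the vial filler by one turn of its hand wheel

ROBOT

A 6-joint arm with a two-finger parallel gripper is mounted at the origin on the work surface. World frame = base frame: x ahead of the robot, y to its left, z up, the work surface at z = 0. Lengths are in m, angles in rad, forces in N, time in s.
With the tool pointing down it reaches from about 0.25 to 0.775 m from the base axis. Payload 4 kg.
Tool frame: the origin (TCP) lies at the very end of the fingers, on their centre line; the grasp point (between the pads) lies 19 mm behind it (ctrl.pinch_z is the distance from the TCP to the grasp point, in m); z points along the fingers, y is the line along which they close (so a half turn about z gives the same grasp; the last joint's range is limited). The gripper opens to 94 mm and grips with 3 to 60 N. Pads are 16 mm wide; open, the fingers measure 119 mm over their backs; the gripper's body (75 mm by 177 mm) begins 78 mm behind the grasp point.
Start: joints at [-1.341, 0.087, 1.371, -0, 1.684, -0.103], TCP at [0.18, -0.52, 0.206] pointing down, gripper open.
Joint ranges: [-3.1, 3.1], [-0.76, 2.03], [0.27, 2.55], [-1.08, 4.22], [0.17, 2.65], [-2.57, 2.57]. Speed limits (rad/s): [2.79, 2.79, 3.14, 3.14, 3.14, 3.14].

INTERFACE

Orientations are given as a unit quaternion [w, x, y, z].
In Python, from workcell import ctrl gives the robot as it stands. The module is installed in compiled form; this text tells all that it offers.
- The arm moves only by the shell command python3 -m inch [OPENING], which reads ROWS from standard input. ROWS is a JSON object with one list for each field, all of the same length, 1 to 8, a row being the entries at one place: dx, dy, dz (the shift in a scale on which 1.0 is 0.4 m), drx, dry, drz (a rotation vector in fractions of the full range, 1 being pi rad); each row is the pose to reach, as a shift and turn from the pose commanded when the command began, along the tool's axes at that moment; what a row does not reach only later rows make up. A row lasts 1/12 s, in which the tool goes at most 0.0417 m and 0.125 rad, less where a joint would pass 70% of its speed; a pose out of reach is approached as far as the arm can. OPENING is the opening from 0.0 (shut) to 1.0 (fully open), set as the command begins (- or left out keeps the last). The fingers move at their own pace and stop on an object; the grip force is fixed at half the most. Time passes only in rows, so rows that do not move let the fingers close. It prints the time, the measured TCP pose, the force, the opening and the grip force at its end. Input that does not fit is refused with a message, and nothing moves.
- ctrl.read_state(): the state, without advancing time (a new reading comes with each control period).
- ctrl.capture(name): name is "scene" or "side" or "wrist"; returns a dict with "img" (384x512x3 uint8, red, green, blue), "depth" (384x512 float32, m along the optical axis (not along the pixel's ray), 0 where there is no reading), "fx", "fy", "cx", "cy" (pixels), "rvec" (rotation vector, rad) and "tvec" (3), from world to camera coordinates, as OpenCV has them; the wrist camera has in their place "mount" (4x4, takes a point from camera to tool coordinates, whose origin is the TCP and whose axes are the flange's). Camera axes: x right, y down, z forward; pixel columns grow to the right and rows downward; lengths in m; the calibration is good to about 2 mm. A picture is of the moment at which its call begins: read the wrist's pose just before it.
- ctrl.job_done(): hands the job in; it is judged then, once.
The state is a dict: "time": time; "qpos": joint angles; "joint_vel": joint speeds; "joint_efforts": joint torques, N m; "tcp_pos": TCP position; "tool_rot": TCP orientation; "force": force on the tool from outside, world axes, zero at the start; "ft_torque": the same for the moment, N m; "finger_gap": opening from 0.0 (shut) to 1.0 (fully open); "gripper_force": force on a finger pad.
Only numpy, scipy, OpenCV 4.12 (cv2) and the standard library are available. Lean on these libraries where they do the work, as an engineer would, in place of code of your own. Each camera call takes 0.05 s, during which the arm holds its last target. There are 200 camera calls.

TASK

Bring the next empty vial under the nozzle of the vial filler: push its hand wheel round clockwise (seen from above) by the upright black handle, gently and without gripping it, through exactly one full turn, so that the handle stops over the black mark where it started. Do not wind on past the mark, do not touch the carousel with the vials, leave the other things on the bench alone, and finish with the hand clear.

Things in the scene. Friction and masses are not known exactly. Their poses are not given: they have to be found in the camera images.
- filler: The vial filler, bolted down: white gear housing 200 x 200 mm, 62 mm high, hand wheel on top, a thin black arrow showing the clockwise turn. A low grey foot runs along its +x to a vial carousel, its axis 175 mm from the wheel axis; the nozzle post, 160 mm high, stands beside the carousel, on its +y side, 122 mm from the carousel axis. Origin on the wheel axis at bench level; z up.
- hub (a point): Centre of the hand wheel, on its vertical axis, 92 mm above the bench. The wheel is bare aluminium: a hub (radius 18 mm), three spokes and a round rim of radius 70 mm (bar 14 mm thick, its top 91 mm above the bench, hub top 94 mm).
- handwheel (a joint): Angle of the hand wheel in rad. 0 at the start, with the handle over the mark; grows as the wheel turns clockwise seen from above; 6.283 after one full turn. The wheel runs freely both ways for more than one turn, has no detent, needs about 2 to 3 N at the handle and stays where it is left.
- handle: The upright black handle on the rim at the end of one spoke: a cylinder of 18 mm diameter, 70 mm from the wheel axis, standing from 94 to 149 mm above the bench (its steel shank, 12 mm thick, from 88 mm). It spins freely on its own pin. Origin at its foot on its centre line, 88 mm above the bench.
- handle_top (a point): Centre of the handle's top, 149 mm above the bench.
- mark (a point): Point on top of the housing (62 mm high), straight under the handle's centre at the start, 70 mm from the wheel axis on the side away from the carousel. The black index mark, a radial bar 18 x 8 mm, lies just outside the rim in the same direction, its centre 88 mm from the axis.
- vial_plate: The carousel plate: white disc of 88 mm radius with eight amber glass vials (28 mm diameter) standing on a circle of 62 mm radius, their mouths 92 mm above the bench. Origin on the carousel axis 30 mm above the bench. Geared to the wheel: one wheel turn moves it one place (45 degrees), anticlockwise seen from above.
- next_vial (a point): Centre of the mouth of the next vial, the one that must come under the nozzle.
- nozzle (a point): Tip of the steel nozzle, 112 mm above the bench, over the filling place of the carousel (on the side of the post, 62 mm from the carousel axis).
- reagent_jar: Bystander: jar, 56 mm diameter, 90 mm high. Origin at its underside.
- spare_vial: Bystander: amber vial with a white cap, 28 mm diameter, 54 mm high. Origin at its underside.
- tube_rack: Bystander: orange rack 60 x 120 mm, 32 mm high with the tubes in it. Origin at its underside.

How it is judged:
By the outcome, as a careful person would: the job done as asked, in the order asked, and still so for the second after the job is handed in, with the robot touching nothing.
It also fails if it takes over 58 s, if anything falls off the work surface, if the arm or the gripper's body presses on something with over 40 N, if the wrist force passes 120 N, or if a joint passes its speed limit or range.

## Working session

There is one attempt and no reset: what is moved stays moved. The work goes in short steps, Python scripts to look and compute and a shell command to move; the robot and the scene stay as the last step left them, time stands still between calls to the robot, and variables do not carry over. Pictures are saved under pics/ and viewed, at most 10 in all, crops included, and the job is handed in when it is done.

```bash
mkdir -p pics; cat > h.py <<'E'
import numpy as np, cv2
from workcell import ctrl
def w(c,u,v,z=None):
    R=cv2.Rodrigues(np.array(c["rvec"],float))[0];t=np.array(c["tvec"],float).ravel()
    r=np.array([(u-c["cx"])/c["fx"],(v-c["cy"])/c["fy"],1.])
    o=-R.T@t; d=R.T@r
    if z is None: return o+d*c["depth"][int(round(v)),int(round(u))]
    return o+d*(z-o[2])/d[2]
E
python3 - <<'E'
from h import *
import pickle
for n in("scene","side"):
    c=ctrl.capture(n);pickle.dump(c,open(n+".pkl","wb"))
    cv2.imwrite(f"pics/{n}.png",cv2.resize(c["img"][:,:,::-1],(800,600),interpolation=cv2.INTER_CUBIC))
s=ctrl.read_state();print(s)
E
```

```text
{'time': 0.1, 'qpos': array([-1.34107848e+00,  8.78980337e-02,  1.37208904e+00, -4.31117100e-05,
        1.68360743e+00, -1.03105280e-01]), 'joint_vel': array([-0.00049888, -0.00295508, -0.00403997,  0.00053277, -0.00074309,
       -0.0003065 ]), 'joint_efforts': array([ 1.84660661e-03, -3.41251087e+01, -3.03301907e+01,  7.18184514e-02,
        3.04503052e-02, -9.69540497e-05]), 'tcp_pos': array([ 0.1795572 , -0.51934092,  0.20441912]), 'tool_rot': array([-9.97561599e-04,  9.86185424e-01,  1.65642106e-01, -8.47006706e-05]), 'force': array([-0.19567235,  0.28259354,  0.86913876]), 'ft_torque': array([0.00644892, 0.00568883, 0.06571008]), 'gripper_force': 0.0, 'finger_gap': 0.9955773301395724}
```

View pics/scene.png

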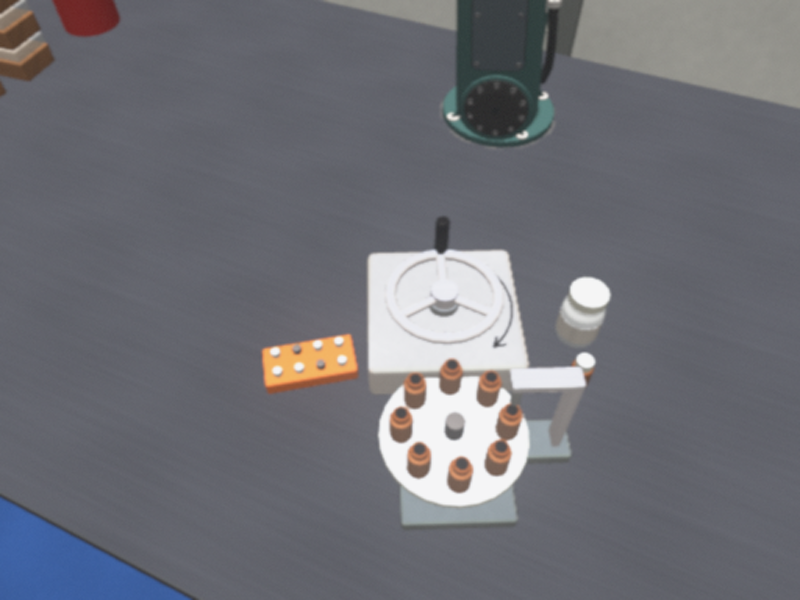

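View pics/side.png

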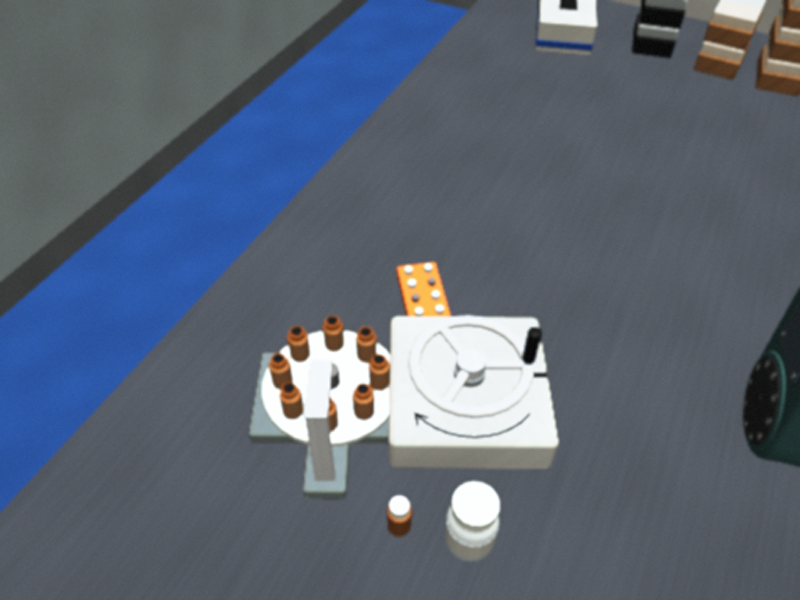

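The scene picture shows the hub at about (445,291), the handle top at (443,221) and the carousel axis at (455,422). The jar is at (585,300), the rack at (310,362). In the side picture the hub is at (471,362), the handle top at (534,333) and the mark at (540,375).

```bash
cat > loc.py <<'E'
from h import *
import pickle
from scipy.optimize import least_squares
def cloud(c):
    R=cv2.Rodrigues(np.array(c["rvec"],float))[0];t=np.array(c["tvec"],float).ravel()
    v,u=np.mgrid[:384,:512];d=c["depth"]
    p=np.stack([(u-c["cx"])/c["fx"]*d,(v-c["cy"])/c["fy"]*d,d],-1)
    return (p-t)@R
if __name__=="__main__":
  k=.64
  for n,hub,ht,mk in(("scene",(445,288),(443,220),None),("side",(471,357),(534,331),(540,375))):
    c=pickle.load(open(n+".pkl","rb"))
    h=w(c,hub[0]*k,hub[1]*k,.094);t=w(c,ht[0]*k,ht[1]*k,.149)
    print(n,"hub",h,"depth",w(c,hub[0]*k,hub[1]*k),"top",t,"r",np.linalg.norm((h-t)[:2]))
    if mk: m=w(c,mk[0]*k,mk[1]*k,.062);print("mark",m,np.linalg.norm((m-h)[:2]))
    P=cloud(c);ok=c["depth"]>0
    r=np.hypot(P[...,0]-h[0],P[...,1]-h[1])
    q=P[ok&(r<.085)&(r>.05)&(P[...,2]>.082)&(P[...,2]<.097)]
    f=least_squares(lambda a:np.hypot(q[:,0]-a[0],q[:,1]-a[1])-a[2],[h[0],h[1],.07],loss="soft_l1",f_scale=.003)
    print("rim",f.x,len(q),np.median(q[:,2]))
    b=ok&(c["img"].max(-1)<70)&(P[...,2]>.1)&(P[...,2]<.16)&(r<.1)
    print("handle cloud",P[b].mean(0),b.sum(),P[b][:,2].max())
    b=ok&(P[...,2]>.02)&(P[...,2]<.2)&(P[...,0]>.2)
    for nm,(x,y) in dict(jar=(585,300)).items():
        pass
    # objects
    m=(b&(np.hypot(P[...,0]-h[0],P[...,1]-h[1])>.15)).astype(np.uint8)
    N,L,S,_=cv2.connectedComponentsWithStats(m)
    for i in range(1,N):
        if S[i,4]>60:
            pp=P[L==i];print(i,S[i,4],pp.min(0).round(3),pp.max(0).round(3))
E
python3 loc.py
```

```text
scene hub [0.51591383 0.09614269 0.094     ] depth [0.51694883 0.09646995 0.09529589] top [0.45547462 0.06590659 0.149     ] r 0.06758047003613868
rim [0.52206328 0.09605668 0.06898977] 1404 0.09002194804346902
handle cloud [0.46130778 0.06697151 0.13020301] 149 0.15097532605905034
1 1106 [ 0.201 -0.942  0.02 ] [ 0.291 -0.88   0.15 ]
2 1385 [ 0.2   -0.012  0.095] [0.221 0.091 0.2  ]
6 996 [0.418 0.237 0.02 ] [0.473 0.293 0.096]
7 1161 [ 0.602 -0.105  0.02 ] [0.702 0.014 0.035]
8 8136 [0.511 0.085 0.02 ] [0.791 0.305 0.164]
side hub [0.51920327 0.0904624  0.094     ] depth [0.51928769 0.09017461 0.09361559] top [0.45590429 0.06314933 0.149     ] r 0.06894029638816256
mark [0.43761076 0.05381219 0.062     ] 0.08944593746437307
rim [0.51781063 0.0972302  0.06893285] 1530 0.08984880690554492
handle cloud [0.45430398 0.06903713 0.13180141] 163 0.1523408355064227
1 1083 [ 0.624 -0.986  0.02 ] [ 0.79  -0.822  0.075]
2 892 [ 0.465 -1.022  0.02 ] [ 0.568 -0.908  0.128]
3 1313 [ 0.323 -1.008  0.02 ] [ 0.413 -0.889  0.135]
4 1138 [ 0.207 -1.004  0.02 ] [ 0.296 -0.879  0.189]
5 696 [ 0.604 -0.105  0.02 ] [0.702 0.005 0.035]
6 5076 [0.594 0.084 0.02 ] [0.789 0.306 0.164]
7 1022 [ 0.2   -0.011  0.101] [0.219 0.089 0.2  ]
8 1313 [0.414 0.24  0.02 ] [0.47  0.293 0.094]
10 275 [0.507 0.276 0.02 ] [0.534 0.301 0.058]
```

Careful with the scale: shifts go in shares of 0.4 m and turns go in shares of pi rad. That gives: 0.224 m / 0.4 = 0.56, 0.028 m / 0.4 = 0.07.

```bash
echo '{"dx": [0.07,0.14,0.21,0.28,0.35,0.42,0.49,0.56],"dy": [-0.065,-0.13,-0.195,-0.26,-0.325,-0.39,-0.4575,-0.5225],"dz": [0,0,0,0,0,0,0,0],"drx": [0,0,0,0,0,0,0,0],"dry": [0,0,0,0,0,0,0,0],"drz": [0,0,0,0,0,0,0,0]}' | python3 -m inch 0
echo '{"dx": [0.07,0.14,0.21,0.28,0.35,0.42,0.475,0.5],"dy": [-0.065,-0.13,-0.195,-0.26,-0.325,-0.39,-0.4425,-0.465],"dz": [0,0,0,0,0,0,0,0],"drx": [0,0,0,0,0,0,0,0],"dry": [0,0,0,0,0,0,0,0],"drz": [0,0,0,0,0,0,0,0]}' | python3 -m inch
echo '{"dx": [0.0125,0.0125],"dy": [-0.0125,-0.0125],"dz": [0,0],"drx": [0,0],"dry": [0,0],"drz": [0,0]}' | python3 -m inch
python3 - <<'E'
from h import *
s=ctrl.read_state();print(s["tcp_pos"],s["tool_rot"],s["qpos"],s["force"],s["finger_gap"])
c=ctrl.capture("wrist");print(np.array(c["mount"]).round(4),c["fx"],c["cx"],c["cy"])
import pickle;pickle.dump((s,c),open("wrist.pkl","wb"))
cv2.imwrite("pics/w1.png",cv2.resize(c["img"][:,:,::-1],(800,600),interpolation=cv2.INTER_CUBIC))
E
```

```text
time: 0.77
tcp_pos: [0.3233, -0.2472, 0.2051]
tool_rot: [-0.0, 0.986, 0.165, -0.0]
force: [0.8, 0.2, -0.3]
finger_gap: 0.464
gripper_force: 0.0
time: 1.43
tcp_pos: [0.452, -0.0045, 0.2048]
tool_rot: [-0.001, 0.986, 0.168, -0.0]
force: [-0.4, -0.7, -0.1]
finger_gap: 0.005
gripper_force: 0.0
time: 1.6
tcp_pos: [0.4545, -0.0006, 0.2049]
tool_rot: [-0.0, 0.986, 0.167, -0.001]
force: [0.1, 0.3, -0.0]
finger_gap: 0.005
gripper_force: 0.0
[ 0.45449284 -0.00058529  0.20485288] [-1.62977246e-04  9.85990626e-01  1.66799473e-01 -6.28426204e-04] [-1.26105957e-01 -1.26517342e-01  1.58199728e+00 -5.21964674e-05
  1.68741011e+00  1.10951872e+00] [ 0.13680455  0.25773175 -0.04254745] 0.004596815053510819
[[-4.000e-04 -9.678e-01 -2.516e-01  7.250e-02]
 [ 1.000e+00 -5.000e-04  5.000e-04 -1.000e-04]
 [-6.000e-04 -2.516e-01  9.678e-01 -1.796e-01]
 [ 0.000e+00  0.000e+00  0.000e+00  1.000e+00]] 295.35042889235973 258.52679167325766 189.64561575888257
```

View pics/w1.png

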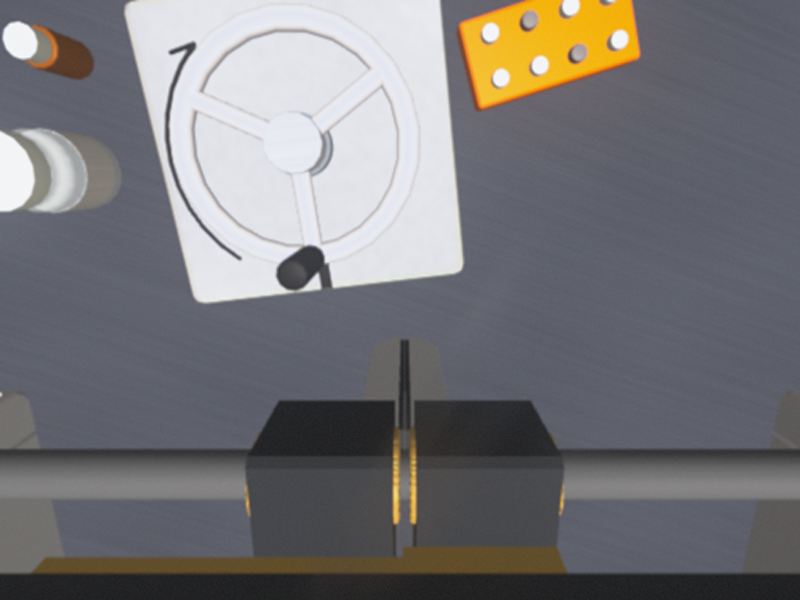

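The wrist picture shows the handle top at about (294,272), the hub at (295,142), the mark at (326,276), and the shut finger tips at (370–440, 342–400).

```bash
python3 - <<'E'
from h import *
import pickle
from scipy.spatial.transform import Rotation as Ro
s,c=pickle.load(open("wrist.pkl","rb"))
q=s["tool_rot"];R=Ro.from_quat([q[1],q[2],q[3],q[0]]).as_matrix();M=np.array(c["mount"])
T=np.eye(4);T[:3,:3]=R;T[:3,3]=s["tcp_pos"];T=T@M
def p(u,v,z):
    d=T[:3,:3]@np.array([(u*.64-c["cx"])/c["fx"],(v*.64-c["cy"])/c["fy"],1]);o=T[:3,3]
    return o+d*(z-o[2])/d[2]
for n,u,v,z in(("hub",295,140,.094),("top",294,272,.149),("mark",326,276,.062),("A",200,302,.062),("B",462,270,.062)):print(n,p(u,v,z).round(4))
# rim circle
v,u=np.mgrid[:384,:512];d=c["depth"]
P=np.stack([(u-c["cx"])/c["fx"]*d,(v-c["cy"])/c["fy"]*d,d],-1)@T[:3,:3].T+T[:3,3]
h=p(295,140,.094)
r=np.hypot(P[...,0]-h[0],P[...,1]-h[1]);m=(d>0)&(r<.085)&(r>.05)&(P[...,2]>.082)&(P[...,2]<.097)
from scipy.optimize import least_squares
f=least_squares(lambda a:np.hypot(P[m][:,0]-a[0],P[m][:,1]-a[1])-a[2],[h[0],h[1],.07],loss="soft_l1",f_scale=.003);print("rim",f.x,m.sum())
Mi=np.linalg.inv(M)
for y in(-.015,0,.015):
  for x in(-.01,0,.01):
    k=Mi[:3]@[x,y,0,1];print(x,y,((k[:2]/k[2]*c["fx"]+[c["cx"],c["cy"]])/.64).round())
# finger depth points in tool frame
Q=(np.stack([(u-c["cx"])/c["fx"]*d,(v-c["cy"])/c["fy"]*d,d],-1)@M[:3,:3].T+M[:3,3])
b=(d>0)&(Q[...,2]<.01)&(abs(Q[...,1])<.03)&(abs(Q[...,0])<.03)
for lo in(-.06,-.045,-.03,-.02,-.01):
    g=Q[b&(Q[...,2]>lo)&(Q[...,2]<lo+.012)]
    if len(g):print(lo,len(g),g.min(0).round(4),g.max(0).round(4))
E
```

```text
hub [0.5213 0.0916 0.094 ]
top [0.4587 0.0615 0.149 ]
mark [0.4395 0.0532 0.062 ]
A [0.3911 0.1338 0.062 ]
B [ 0.4755 -0.037   0.062 ]
rim [0.51998126 0.09243012 0.06795376] 7440
-0.01 -0.015 [369. 379.]
0 -0.015 [368. 356.]
0.01 -0.015 [368. 334.]
-0.01 0 [404. 379.]
0 0 [404. 356.]
0.01 0 [404. 334.]
-0.01 0.015 [440. 379.]
0 0.015 [440. 356.]
0.01 0.015 [441. 334.]
-0.06 507 [-0.0042 -0.0126 -0.06  ] [ 0.01    0.0125 -0.048 ]
-0.045 465 [ 0.0072 -0.0125 -0.045 ] [ 0.01    0.0123 -0.033 ]
-0.03 354 [ 0.0073 -0.0125 -0.0299] [ 0.0099  0.0123 -0.018 ]
-0.02 297 [ 0.0072 -0.0123 -0.02  ] [ 0.0098  0.0122 -0.008 ]
-0.01 134 [ 0.0074 -0.012  -0.01  ] [0.0098 0.0118 0.0007]
```

```bash
cat > plan.py <<'E'
import numpy as np, sys
from scipy.optimize import brentq
from scipy.spatial.transform import Rotation as Ro
from workcell import ctrl
s=ctrl.read_state();q=s["tool_rot"];R=Ro.from_quat([q[1],q[2],q[3],q[0]]).as_matrix()[:2,:2]
HUB=np.array([.5205,.0935]);YAW=np.radians(25.5)
def ray(d):
    d=abs(R.T@d)
    return brentq(lambda k:np.hypot(*np.maximum(d*k-[.008,.0125],0))-.009,.005,.06) 
def push(a,gap=0):
    p=np.pi+YAW-np.radians(a);u=np.array([np.cos(p),np.sin(p)]);t=np.array([u[1],-u[0]])
    return HUB+.07*u-(ray(t)+gap)*t
E
cat plan.py > /dev/null; python3 - <<'E'
from plan import *
p=s["tcp_pos"][:2]
print("pre",(R.T@(push(0,.012)-p)).round(4),push(0,.012))
p0=push(0,.012)
for k in range(8):
    st=p0 if k==0 else push(45*k)
    print(k,[tuple((R.T@(push(45*k+5.625*(i+1))-st)*1000).round(1)) for i in range(8)])
E
```

```text
pre [ 0.028  -0.0269] [0.47179875 0.03300686]
0 [(np.float64(-3.9), np.float64(-18.8)), (np.float64(-5.7), np.float64(-25.6)), (np.float64(-7.0), np.float64(-32.5)), (np.float64(-7.6), np.float64(-39.1)), (np.float64(-7.8), np.float64(-45.7)), (np.float64(-7.2), np.float64(-52.4)), (np.float64(-5.9), np.float64(-59.3)), (np.float64(-3.6), np.float64(-66.4))]
1 [(np.float64(3.2), np.float64(-7.1)), (np.float64(7.5), np.float64(-14.1)), (np.float64(12.8), np.float64(-20.8)), (np.float64(18.6), np.float64(-26.7)), (np.float64(24.8), np.float64(-31.8)), (np.float64(31.2), np.float64(-36.1)), (np.float64(37.9), np.float64(-39.6)), (np.float64(44.7), np.float64(-42.4))]
2 [(np.float64(6.9), np.float64(-2.1)), (np.float64(13.7), np.float64(-3.5)), (np.float64(20.5), np.float64(-4.3)), (np.float64(27.2), np.float64(-4.5)), (np.float64(33.7), np.float64(-4.1)), (np.float64(40.0), np.float64(-3.3)), (np.float64(45.9), np.float64(-2.1)), (np.float64(51.5), np.float64(-0.6))]
3 [(np.float64(5.8), np.float64(2.2)), (np.float64(11.6), np.float64(5.1)), (np.float64(17.4), np.float64(8.9)), (np.floa
[... 716 characters left out ...]
p.float64(-37.9), np.float64(39.6)), (np.float64(-44.7), np.float64(42.4))]
6 [(np.float64(-6.9), np.float64(2.1)), (np.float64(-13.7), np.float64(3.5)), (np.float64(-20.5), np.float64(4.3)), (np.float64(-27.2), np.float64(4.5)), (np.float64(-33.7), np.float64(4.1)), (np.float64(-40.0), np.float64(3.3)), (np.float64(-45.9), np.float64(2.1)), (np.float64(-51.5), np.float64(0.6))]
7 [(np.float64(-5.8), np.float64(-2.2)), (np.float64(-11.6), np.float64(-5.1)), (np.float64(-17.4), np.float64(-8.9)), (np.float64(-23.1), np.float64(-13.6)), (np.float64(-28.4), np.float64(-19.2)), (np.float64(-33.1), np.float64(-25.5)), (np.float64(-37.1), np.float64(-32.2)), (np.float64(-40.4), np.float64(-38.9))]
```

Converted, 0.095 m / 0.4 = 0.2375, 0.09 m / 0.4 = 0.225.

```bash
echo '{"dx": [0.035,0.07,0.07,0.07,0.07,0.07,0.07,0.07],"dy": [-0.0338,-0.0675,-0.0675,-0.0675,-0.0675,-0.0675,-0.0675,-0.0675],"dz": [0,0,0.0625,0.125,0.1875,0.225,0.2375,0.2375],"drx": [0,0,0,0,0,0,0,0],"dry": [0,0,0,0,0,0,0,0],"drz": [0,0,0,0,0,0,0,0]}' | python3 -m inch
echo '{"dx": [-0.0025,-0.005,-0.0075,-0.01,-0.01,-0.0125,-0.015,-0.015],"dy": [-0.01,-0.02,-0.03,-0.04,-0.0475,-0.055,-0.065,-0.0725],"dz": [0,0,0,0,0,0,0,0],"drx": [0,0,0,0,0,0,0,0],"dry": [0,0,0,0,0,0,0,0],"drz": [0,0,0,0,0,0,0,0]}' | python3 -m inch
python3 - <<'E'
from h import *
from plan import push
s=ctrl.read_state();print(s["tcp_pos"],push(8.5))
c=ctrl.capture("scene")
cv2.imwrite("pics/s2.png",cv2.resize(c["img"][100:300,180:446,::-1],(798,600),interpolation=cv2.INTER_CUBIC))
E
```

```text
time: 2.32
tcp_pos: [0.4707, 0.0318, 0.1089]
tool_rot: [-0.0, 0.986, 0.165, -0.002]
force: [-0.1, 0.5, -0.3]
finger_gap: 0.006
gripper_force: 0.0
time: 2.98
tcp_pos: [0.457, 0.0588, 0.1109]
tool_rot: [0.0, 0.986, 0.166, 0.0]
force: [2.2, -1.1, 2.0]
finger_gap: 0.004
gripper_force: 1.1
[0.45702705 0.05876687 0.11091062] [0.45984879 0.0524599 ]
```

View pics/s2.png

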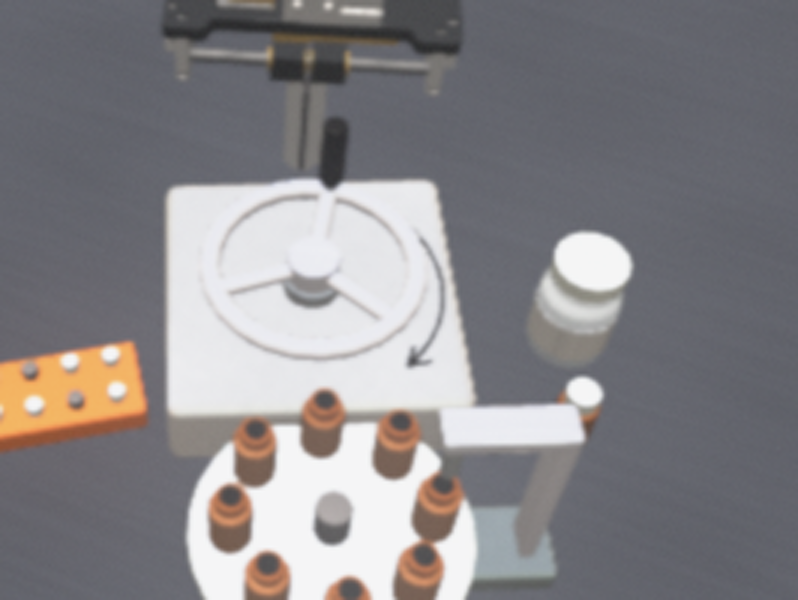

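In the picture the fingers, at (305,130), are behind the handle at (336,150), and the wheel has turned about 14°. Before pushing on I'll check the force direction.

Converted, -0.017 m / 0.4 = -0.0425, -0.002 m / 0.4 = -0.005.

```bash
echo '{"dx": [-0.0038,-0.005,-0.005,-0.005],"dy": [-0.015,-0.0275,-0.0425,-0.0425],"dz": [0,0,0,0],"drx": [0,0,0,0],"dry": [0,0,0,0],"drz": [0,0,0,0]}' | python3 -m inch
python3 - <<'E'
from plan import *
from loc import *
print(s["tcp_pos"],s["force"],R.T@s["force"][:2])
for n in("scene","side"):
    c=ctrl.capture(n);P=cloud(c);r=np.hypot(*(P[...,:2]-HUB).transpose(2,0,1))
    b=(c["depth"]>0)&(c["img"].max(-1)<70)&(P[...,2]>.11)&(P[...,2]<.16)&(r<.095)&(r>.045)
    m=P[b].mean(0);d=m[:2]-HUB;print(n,m,b.sum(),(180+25.5-np.degrees(np.arctan2(d[1],d[0])))%360,np.hypot(*d))
E
```

```text
time: 3.37
tcp_pos: [0.4486, 0.0753, 0.1101]
tool_rot: [-0.001, 0.986, 0.166, -0.001]
force: [0.3, 0.8, 0.2]
finger_gap: 0.009
gripper_force: 0.0
[0.44859868 0.07533798 0.1101364 ] [0.32115599 0.81398369 0.15733424] [ 0.57023937 -0.66372967]
scene [0.4544129  0.10235599 0.13461093] 127 33.13244206281436 0.06667783440786035
side [0.4473224  0.10635791 0.12680591] 89 35.46561699104839 0.0742986290662705
```

Converted, -0.0471 m / 0.4 = -0.1178, -0.0412 m / 0.4 = -0.103.

```bash
echo '{"dx": [0,0.0025,0.005,0.011,0.019,0.0298,0.043,0.0575],"dy": [-0.0075,-0.015,-0.0325,-0.051,-0.0688,-0.0863,-0.103,-0.1178],"dz": [0,0,0,0,0,0,0,0],"drx": [0,0,0,0,0,0,0,0],"dry": [0,0,0,0,0,0,0,0],"drz": [0,0,0,0,0,0,0,0]}' | python3 -m inch
echo '{"dx": [0.0155,0.0315,0.0483,0.0653],"dy": [-0.0128,-0.0235,-0.0323,-0.0393],"dz": [0,0,0,0],"drx": [0,0,0,0],"dry": [0,0,0,0],"drz": [0,0,0,0]}' | python3 -m inch
python3 - <<'E'
from plan import *
from loc import *
print(s["tcp_pos"],push(90),s["force"],R.T@s["force"][:2])
for n in("scene","side"):
    c=ctrl.capture(n);P=cloud(c);r=np.hypot(*(P[...,:2]-HUB).transpose(2,0,1))
    b=(c["depth"]>0)&(c["img"].max(-1)<70)&(P[...,2]>.11)&(P[...,2]<.16)&(r<.095)&(r>.045)
    m=P[b].mean(0);d=m[:2]-HUB;print(n,m,b.sum(),(180+25.5-np.degrees(np.arctan2(d[1],d[0])))%360,np.hypot(*d))
E
```

```text
time: 4.13
tcp_pos: [0.4551, 0.1273, 0.1099]
tool_rot: [-0.0, 0.986, 0.166, -0.001]
force: [-2.0, -1.9, -1.4]
finger_gap: 0.009
gripper_force: 1.2
time: 4.47
tcp_pos: [0.4758, 0.15, 0.1103]
tool_rot: [-0.0, 0.986, 0.166, -0.0]
force: [-2.4, -0.8, -1.9]
finger_gap: 0.007
gripper_force: 1.2
[0.47579103 0.15003811 0.11025468] [0.47492361 0.14931617] [-2.37403136 -0.80001547 -1.92048772] [-2.5051226 -0.0202151]
scene [0.49717429 0.16110334 0.1356675 ] 123 96.46363089969718 0.07151433568405094
side [nan nan nan] 0 nan nan<stdin>:7: RuntimeWarning: Mean of empty slice.
  ret = um.true_divide(
```

Converted, 0.0515 m / 0.4 = 0.1288, 0.0459 m / 0.4 = 0.1148.

```bash
echo '{"dx": [0.0173,0.0343,0.0513,0.068,0.0843,0.1,0.1148,0.1288],"dy": [-0.0053,-0.0088,-0.0108,-0.0113,-0.0103,-0.0083,-0.0053,-0.0015],"dz": [0,0,0,0,0,0,0,0],"drx": [0,0,0,0,0,0,0,0],"dry": [0,0,0,0,0,0,0,0],"drz": [0,0,0,0,0,0,0,0]}' | python3 -m inch
echo '{"dx": [0.0145,0.029,0.0435,0.0578,0.071,0.0828,0.0928,0.101],"dy": [0.0055,0.0128,0.0223,0.034,0.048,0.0638,0.0805,0.0973],"dz": [0,0,0,0,0,0,0,0],"drx": [0,0,0,0,0,0,0,0],"dry": [0,0,0,0,0,0,0,0],"drz": [0,0,0,0,0,0,0,0]}' | python3 -m inch
python3 - <<'E'
from plan import *
from loc import *
print(s["tcp_pos"],push(180),s["force"],R.T@s["force"][:2])
for n in("scene","side"):
    c=ctrl.capture(n);P=cloud(c);r=np.hypot(*(P[...,:2]-HUB).transpose(2,0,1))
    b=(c["depth"]>0)&(c["img"].max(-1)<70)&(P[...,2]>.11)&(P[...,2]<.16)&(r<.095)&(r>.045)
    m=P[b].mean(0);d=m[:2]-HUB;print(n,m,b.sum(),(180+25.5-np.degrees(np.arctan2(d[1],d[0])))%360,np.hypot(*d))
E
```

```text
time: 5.23
tcp_pos: [0.5246, 0.1668, 0.1106]
tool_rot: [-0.0, 0.986, 0.166, 0.0]
force: [-2.2, -0.7, 1.2]
finger_gap: 0.008
gripper_force: 1.4
time: 5.9
tcp_pos: [0.5756, 0.1427, 0.1104]
tool_rot: [-0.0, 0.986, 0.166, 0.0]
force: [-0.7, 2.1, 0.9]
finger_gap: 0.001
gripper_force: 1.2
[0.57555194 0.14267188 0.11037883] [0.57436633 0.14316433] [-0.6940458   2.07007772  0.88118404] [ 0.02026426 -2.183234  ]
scene [0.58897787 0.12826177 0.13024734] 75 178.58604946483413 0.07679582921484025
side [nan nan nan] 0 nan nan<stdin>:7: RuntimeWarning: Mean of empty slice.
  ret = um.true_divide(
```

Half way, with clean face contact.

Converted, 0.0545 m / 0.4 = 0.1363, 0.0474 m / 0.4 = 0.1185.

```bash
echo '{"dx": [0.0063,0.011,0.014,0.0158,0.016,0.0148,0.0113,0.0058],"dy": [0.0173,0.0343,0.0513,0.068,0.0843,0.101,0.1185,0.1363],"dz": [0,0,0,0,0,0,0,0],"drx": [0,0,0,0,0,0,0,0],"dry": [0,0,0,0,0,0,0,0],"drz": [0,0,0,0,0,0,0,0]}' | python3 -m inch
echo '{"dx": [-0.008,-0.0188,-0.032,-0.0465,-0.062,-0.078,-0.0948,-0.1118],"dy": [0.0178,0.0353,0.052,0.0668,0.0795,0.0903,0.099,0.106],"dz": [0,0,0,0,0,0,0,0],"drx": [0,0,0,0,0,0,0,0],"dry": [0,0,0,0,0,0,0,0],"drz": [0,0,0,0,0,0,0,0]}' | python3 -m inch
python3 - <<'E'
from plan import *
from loc import *
print(s["tcp_pos"],push(270),s["force"],R.T@s["force"][:2])
for n in("scene","side"):
    c=ctrl.capture(n);P=cloud(c);r=np.hypot(*(P[...,:2]-HUB).transpose(2,0,1))
    b=(c["depth"]>0)&(c["img"].max(-1)<70)&(P[...,2]>.11)&(P[...,2]<.16)&(r<.095)&(r>.045)
    m=P[b].mean(0);d=m[:2]-HUB;print(n,m,b.sum(),(180+25.5-np.degrees(np.arctan2(d[1],d[0])))%360,np.hypot(*d))
E
```

```text
time: 6.67
tcp_pos: [0.5953, 0.0916, 0.1104]
tool_rot: [0.0, 0.986, 0.166, 0.001]
force: [0.7, 2.3, -1.0]
finger_gap: 0.005
gripper_force: 1.1
time: 7.33
tcp_pos: [0.5658, 0.037, 0.1105]
tool_rot: [0.0, 0.986, 0.166, 0.0]
force: [2.4, 0.0, -2.2]
finger_gap: 0.005
gripper_force: 1.2
[0.56579939 0.03699911 0.11054275] [0.56607723 0.03768423] [ 2.43575875  0.04455255 -2.15380437] [2.316803   0.75321262]
scene [nan nan nan] 0 nan nan
side [0.54349493 0.03602577 0.11879469] 52 273.6940908818416 0.06190358561906942<stdin>:7: RuntimeWarning: Mean of empty slice.
  ret = um.true_divide(
```

Converted, -0.0515 m / 0.4 = -0.1288, -0.0459 m / 0.4 = -0.1148.

```bash
echo '{"dx": [-0.0173,-0.0343,-0.0513,-0.068,-0.0843,-0.1,-0.1148,-0.1288],"dy": [0.0053,0.0088,0.0108,0.0113,0.0103,0.0083,0.0053,0.0015],"dz": [0,0,0,0,0,0,0,0],"drx": [0,0,0,0,0,0,0,0],"dry": [0,0,0,0,0,0,0,0],"drz": [0,0,0,0,0,0,0,0]}' | python3 -m inch
echo '{"dx": [-0.0145,-0.0263,-0.0375,-0.047,-0.055,-0.0615,-0.067,-0.071],"dy": [-0.0055,-0.0113,-0.0183,-0.0248,-0.0318,-0.038,-0.0438,-0.048],"dz": [0,0,0,0,0,0,0,0],"drx": [0,0,0,0,0,0,0,0],"dry": [0,0,0,0,0,0,0,0],"drz": [0,0,0,0,0,0,0,0]}' | python3 -m inch
echo '{"dx": [0,0,0],"dy": [0,0,0],"dz": [0,0,0],"drx": [0,0,0],"dry": [0,0,0],"drz": [0,0,0]}' | python3 -m inch
python3 - <<'E'
from plan import *
from loc import *
print(s["tcp_pos"],push(343.1),s["force"],R.T@s["force"][:2])
for n in("scene","side"):
    for c in(pickle.load(open(n+".pkl","rb")),ctrl.capture(n)):
        P=cloud(c);r=np.hypot(*(P[...,:2]-HUB).transpose(2,0,1))
        b=(c["depth"]>0)&(c["img"].max(-1)<70)&(P[...,2]>.11)&(P[...,2]<.16)&(r<.095)&(r>.045)
        m=P[b].mean(0);d=m[:2]-HUB;print(n,m,b.sum(),(180+25.5-np.degrees(np.arctan2(d[1],d[0])))%360,np.hypot(*d),np.argwhere(b).mean(0)/.64)
    cv2.imwrite(f"pics/{n}3.png",cv2.resize(c["img"][:,:,::-1],(800,600),interpolation=cv2.INTER_CUBIC))
E
```

```text
time: 8.1
tcp_pos: [0.5176, 0.0202, 0.1108]
tool_rot: [0.0, 0.986, 0.166, 0.0]
force: [2.5, 0.6, 0.4]
finger_gap: 0.004
gripper_force: 1.5
time: 8.77
tcp_pos: [0.4843, 0.0291, 0.1104]
tool_rot: [0.0, 0.986, 0.166, -0.0]
force: [1.9, -2.3, 1.4]
finger_gap: 0.007
gripper_force: 1.0
time: 9.02
tcp_pos: [0.4842, 0.0294, 0.1099]
tool_rot: [-0.0, 0.986, 0.166, -0.001]
force: [0.2, -0.3, -0.4]
finger_gap: 0.004
gripper_force: 0.2
[0.48419532 0.02941249 0.10991798] [0.48453335 0.02907751] [ 0.24428321 -0.27431525 -0.41689594] [0.14120902 0.33909123]
scene [0.46120065 0.06685136 0.13364362] 131 1.301240361438147 0.06501202073463808 [231.54818702 441.36450382]
scene [0.47232727 0.05087825 0.13447128] 120 343.9985897861354 0.06432126931846939 [233.07291667 426.6796875 ]
side [0.45436326 0.06883057 0.13530293] 144 5.044162655985872 0.07058787653714234 [342.12239583 531.95529514]
side [0.46579862 0.05398473 0.13032537] 101 349.6563479564613 0.06748109236699582 [332.75061881 526.36138614]
```

View pics/side3.png

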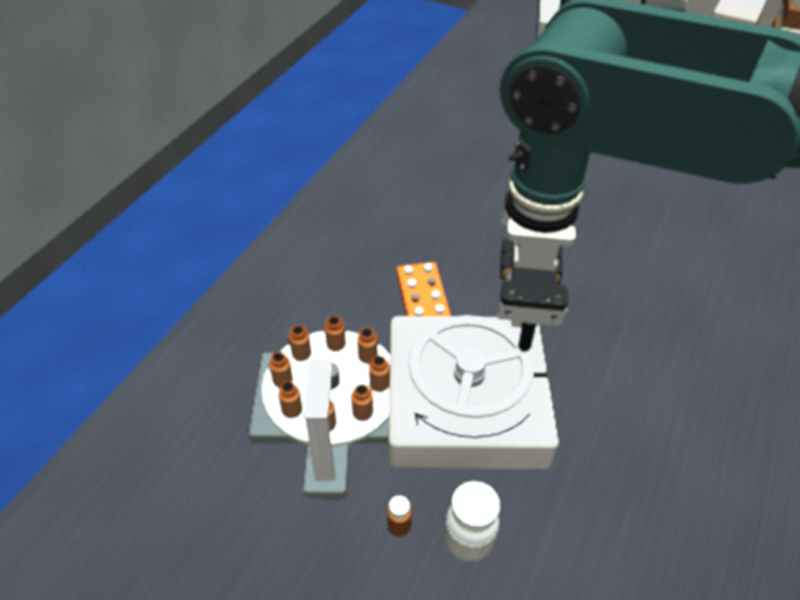

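The side picture shows the handle foot at (526,345), about 16° short of the mark at (540,375). I'll push slowly, stop short, back off and look.

Converted, -0.013 m / 0.4 = -0.0325, -0.003 m / 0.4 = -0.0075.

```bash
echo '{"dx": [-0.003,-0.006,-0.009,-0.0118,-0.0145,-0.0173,-0.0195,-0.0218],"dy": [-0.0038,-0.0075,-0.0115,-0.0158,-0.02,-0.0245,-0.0288,-0.0325],"dz": [0,0,0,0,0,0,0,0],"drx": [0,0,0,0,0,0,0,0],"dry": [0,0,0,0,0,0,0,0],"drz": [0,0,0,0,0,0,0,0]}' | python3 -m inch
echo '{"dx": [0,0.0075,0.0175,0.0175,0.0175,0.0175,0.0175,0.0175],"dy": [0,0.0375,0.0875,0.1125,0.1375,0.2,0.25,0.25],"dz": [0,0,0,-0.05,-0.125,-0.2,-0.25,-0.25],"drx": [0,0,0,0,0,0,0,0],"dry": [0,0,0,0,0,0,0,0],"drz": [0,0,0,0,0,0,0,0]}' | python3 -m inch
cat > ang.py <<'E'
from plan import *
from loc import *
for n in("scene","side"):
    A=[]
    for c in(pickle.load(open(n+".pkl","rb")),ctrl.capture(n)):
        P=cloud(c);r=np.hypot(*(P[...,:2]-HUB).transpose(2,0,1))
        b=(c["depth"]>0)&(c["img"].max(-1)<70)&(P[...,2]>.105)&(P[...,2]<.16)&(r<.095)&(r>.045)
        m=P[b].mean(0);d=m[:2]-HUB
        A.append(-np.degrees(np.arctan2(d[1],d[0])));print(n,m.round(4),b.sum(),np.argwhere(b).mean(0)/.64)
    print("diff deg",A[1]-A[0])
    pickle.dump(c,open(n+"_now.pkl","wb"))
E
python3 ang.py; python3 - <<'E'
from h import *
import pickle
o=[]
for f in("side","side_now"):
    c=pickle.load(open(f+".pkl","rb"))["img"][190:310,240:370,::-1];o.append(cv2.resize(c,(390,360),interpolation=cv2.INTER_CUBIC))
cv2.imwrite("pics/cmp1.png",np.hstack(o))
E
```

```text
time: 9.78
tcp_pos: [0.4721, 0.0388, 0.1105]
tool_rot: [0.0, 0.986, 0.166, 0.0]
force: [1.5, -1.8, -2.0]
finger_gap: 0.005
gripper_force: 1.0
time: 10.45
tcp_pos: [0.5148, -0.0563, 0.2163]
tool_rot: [0.002, 0.986, 0.164, 0.005]
force: [0.4, 0.0, -0.4]
finger_gap: 0.002
gripper_force: 0.0
scene [0.4612 0.0669 0.132 ] 140 [232.48883929 441.35044643]
scene [0.4645 0.0615 0.1319] 137 [232.92655109 436.53056569]
diff deg -5.584960796962321
side [0.4543 0.0689 0.134 ] 151 [342.84975166 531.83981788]
side [0.4573 0.0635 0.1333] 147 [339.15816327 530.86734694]
diff deg -4.979257781508267
```

View pics/cmp1.png

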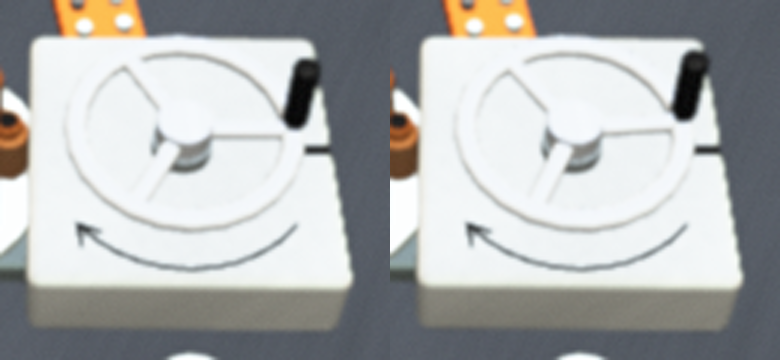

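Compared with the start (left), the handle foot is at about (682,118) against (684,127), and the clouds agree that 5.3° remain. Returning to contact and pushing 5° very slowly.

Converted, 0.1 m / 0.4 = 0.25, -0.098 m / 0.4 = -0.245.

```bash
echo '{"dx": [0,0,0,0,-0.005,-0.0125,-0.015,-0.0163],"dy": [-0.05,-0.1125,-0.1375,-0.1625,-0.2,-0.23,-0.24,-0.245],"dz": [0.05,0.125,0.2,0.25,0.25,0.25,0.25,0.25],"drx": [0,0,0,0,0,0,0,0],"dry": [0,0,0,0,0,0,0,0],"drz": [0,0,0,0,0,0,0,0]}' | python3 -m inch
echo '{"dx": [-0.0013,-0.0025,-0.0038,-0.005,-0.0063,-0.0075,-0.0088,-0.009],"dy": [-0.005,-0.0075,-0.01,-0.0125,-0.015,-0.0175,-0.019,-0.0205],"dz": [0,0,0,0,0,0,0,0],"drx": [0,0,0,0,0,0,0,0],"dry": [0,0,0,0,0,0,0,0],"drz": [0,0,0,0,0,0,0,0]}' | python3 -m inch
echo '{"dx": [0,0.005,0.015,0.0175,0.0175,0.0175,0.0175,0.0175],"dy": [0,0.025,0.0875,0.1125,0.1375,0.2,0.25,0.25],"dz": [0,0,0,-0.05,-0.125,-0.2,-0.25,-0.25],"drx": [0,0,0,0,0,0,0,0],"dry": [0,0,0,0,0,0,0,0],"drz": [0,0,0,0,0,0,0,0]}' | python3 -m inch
python3 ang.py; python3 - <<'E'
from h import *
import pickle
o=[]
for f in("side","side_now"):
    c=pickle.load(open(f+".pkl","rb"))["img"][190:310,240:370,::-1];o.append(cv2.resize(c,(390,360),interpolation=cv2.INTER_CUBIC))
cv2.imwrite("pics/cmp2.png",np.hstack(o))
E
```

```text
time: 11.22
tcp_pos: [0.4728, 0.0381, 0.1105]
tool_rot: [-0.0, 0.986, 0.167, 0.0]
force: [-0.8, 0.3, 0.1]
finger_gap: 0.006
gripper_force: 0.0
time: 11.88
tcp_pos: [0.4675, 0.0432, 0.1107]
tool_rot: [0.0, 0.986, 0.165, 0.0]
force: [1.1, -1.8, 1.5]
finger_gap: 0.007
gripper_force: 1.0
time: 12.55
tcp_pos: [0.5097, -0.0522, 0.2151]
tool_rot: [0.002, 0.986, 0.164, 0.004]
force: [0.6, 0.2, -0.1]
finger_gap: 0.004
gripper_force: 0.0
scene [0.4612 0.0669 0.132 ] 140 [232.48883929 441.35044643]
scene [0.4615 0.0665 0.132 ] 141 [232.49113475 440.99069149]
diff deg -0.4180238512950325
side [0.4543 0.0689 0.134 ] 151 [342.84975166 531.83981788]
side [0.4545 0.0683 0.1338] 153 [342.55514706 531.80147059]
diff deg -0.5385932080110649
```

View pics/cmp2.png

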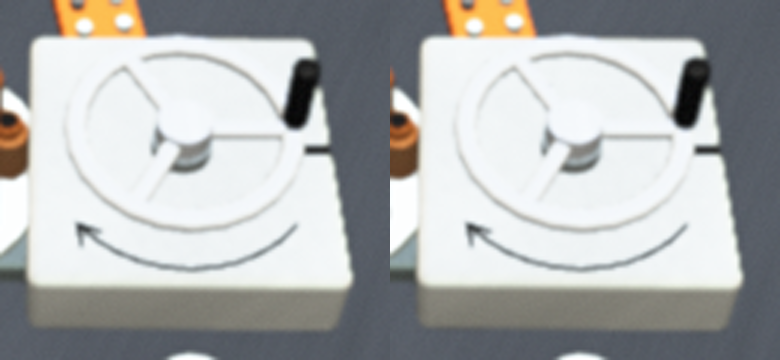

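The two halves now match: the handle foot is at (686,127) against (684+,127), within 0.5° of the start and not past it. The hand is clear, so I'll let it settle and hand in.

```bash
echo '{"dx": [0,0,0],"dy": [0,0,0],"dz": [0,0,0],"drx": [0,0,0],"dry": [0,0,0],"drz": [0,0,0]}' | python3 -m inch && python3 -c "
from workcell import ctrl
print(ctrl.job_done())"
```

```text
time: 12.9
tcp_pos: [0.5056, -0.0478, 0.2086]
tool_rot: [-0.001, 0.986, 0.166, -0.002]
force: [-0.1, -0.1, 0.2]
finger_gap: 0.01
gripper_force: 0.0
the job is handed in; nothing more can be done
None
```

I pushed the hand wheel one full clockwise turn with shut fingers, measured force about 2–3 N. The handle stopped about 0.5° short of its start over the mark, the hand is clear, and the job was handed in at 12.9 s with no verdict returned.

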